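# Weigh the tomato on the beam balance

### The arm

A 7-joint arm with a two-finger parallel gripper is mounted at the origin on a cart in front of the work surface, level with it; the furniture and walls round the work are solid. World frame = base frame: x ahead of the robot, y to its left, z up, the work surface at z = 0. Lengths are in m, angles in rad, forces in N, time in s.
With the tool pointing down it reaches from about 0.35 to 0.9 m from the base axis. Payload 8.1 kg.
Tool frame: the origin (TCP) lies between the finger pads; the fingertips stand 8 mm ahead of it and the grasp point (between the pads) lies 11 mm behind it; z points along the fingers, y is the line along which they close (so a half turn about z gives the same grasp; the last joint's range is limited). The gripper opens to 92 mm and grips with 3 to 60 N. Pads are 19 mm wide; open, the fingers measure 130 mm over their backs; the gripper's body (75 mm by 190 mm) begins 47 mm behind the grasp point.
Start: joints at [1.172, 0.434, 0.025, 1.573, -0.012, 1.134, -0.075], TCP at [0.182, -0.598, 0.235] pointing down, gripper open.
Joint ranges: [-2.62, 2.62], [-0.44, 2.09], [-1.27, 1.32], [0.08, 2.57], [-1.32, 4.46], [0.12, 2], [-2.74, 2.74]. Speed limits (rad/s): [2.22, 2.22, 3.01, 3.01, 3.14, 3.14, 3.14].

### API

Orientations are given as a unit quaternion [w, x, y, z].
In Python, from plant import env, vision, order gives the robot as it stands.
- The arm moves only by the tool drive_tool, never from a script. Its argument "series" is a list of rows, each an object of numbers: "dx", "dy", "dz": the shift along the world's x, y, z in mm; "spin": the turn about the world's z in rad. In form: [{"dx": .., "dy": .., "dz": .., "spin": ..}, ...]. A call has exactly 8 rows; each row shifts and turns the commanded pose from where the row before left it; what a row does not reach is not made up. A row lasts 1/10 s, in which the tool goes at most 50 mm and 8.59 degrees, less where a joint would pass 70% of its speed; a pose out of reach is approached as far as the arm can. A call with a gripper value outside its range is refused whole. "gripper" is the closure, from -1 (fully open) to 1 (shut), set as the call begins (left out, the last holds). The fingers move at their own pace and stop on an object; "newtons" is the grip in N (left out, the last holds). Time passes only in rows, so rows that do not move let the fingers close, or fill a call up. It gives the time, the measured TCP pose, the force, the opening and the grip force at its end, in the units of the state.
- env.get_obs(): the state, without advancing time (a new reading comes with each control period).
- vision.get_image(name): name is "scene" or "top" or "wrist"; returns the picture (420x560x3 uint8, blue, green, red); there is no depth.
- vision.camera_model(name): a dict with "intrinsics" (3x3 intrinsics, pixels), "world_to_cam" (4x4, takes a point from world to camera coordinates). Camera axes: x right, y up, looking along -z (the intrinsics and any distortion apply to the point x, -y, -z); pixel columns grow to the right and rows downward; lengths in m; the calibration is good to about 2 mm. The wrist camera is an equidistant fisheye: a pixel r from the principal point sees the ray r / f radians off the axis. A picture is of the moment at which its call begins: read the wrist's pose just before it. camera_model takes no time and is no camera call; for the wrist camera it gives the pose at the moment of the call.
- order.sign_off(): hands the job in; it is judged then, once.
The state is a dict: "time_s": time; "joints": joint angles; "dq": joint speeds; "joint_efforts": joint torques, N m; "ee_pos": TCP position; "ee_rot": TCP orientation; "wrist_force": force on the tool from outside, world axes, zero at the start; "ft_torque": the same for the moment, N m; "gripper_width": finger opening in m; "grasp_force": force on a finger pad.
Only numpy, scipy, OpenCV 4.12 (cv2) and the standard library are available. Lean on these libraries where they do the work, as an engineer would, in place of code of your own. Each camera call takes 0.05 s, during which the arm holds its last target. There are 200 camera calls.

### The job

Weigh the tomato: set it down gently on the pan of the balance, then slide the poise along the graduated beam until the free beam comes to rest level, its pointer at the centre mark. Leave the other things on the worktop where they stand.

Things in the scene. Friction and masses are not known exactly. Their poses are not given: they have to be found in the camera images.
- scale: Grey beam balance, fixed on the worktop; origin on the worktop under the pivot, z up, y along the balance from pan (-y side) to graduated beam (+y side), x level and across. Grey base plate: 112 mm wide, y = -140 to +263 mm, 27 mm high. The pan's centre is at y = -110 mm. Nearer the robot, about 0.2 m from the pivot, stands a fixed coffee mill up to 222 mm tall: keep clear.
- beam (a joint): Tilt of the beam, rad: 0 level, positive with the pan side down and poise side up, stops at -0.09 and +0.09. It swings freely and settles in about 1 s. Between the stops tilt is proportional to imbalance: each 10 mm of poise travel outward changes it by about -0.034 rad. Empty, it is level with the poise at 0; each gram, anywhere on the pan, needs 0.92 mm of poise travel.
- poise (a joint): Travel of the poise along the beam, m: 0 nearest the pivot (45 mm from it) to 0.183 at the outer end, growing outward. It stays where it is left (0.6 N friction) and weighs 120 g.
- poise_grip (a point): Centre of the black finger grip of the poise: a tab 14 mm long along the beam, 22 mm across, 30 mm tall (15 mm above and below this point). Its steel body, 26 mm along the beam and 23 mm across, starts 22 mm below this point; the beam's top edge is 29 mm below. It rises and falls with the beam (39 mm above the pivot when level).
- pan_floor (a point): Centre of the flat floor of the round steel pan (floor about 120 mm across, rim 148 mm across and 11 mm above the floor), 102 mm above the worktop when the beam is level. The pan stays level and sinks or rises up to 10 mm with the beam.
- tomato: the only full-size tomato, standing upright, about 64 mm across and 67 mm tall, 78 to 155 g (not known beforehand); origin at the centre of its underside, z up.
- onion: onion, 76 mm across and 76 mm tall; origin at the centre of its underside. Bystander, loose.
- lemon: lemon lying on its side, 70 mm long (its x), 57 mm wide, 56 mm tall; origin at the centre of its underside. Bystander, loose.
- mill_pepper: dark wooden pepper mill standing upright, 58 mm across, 170 mm tall; origin at the centre of its underside. Bystander, loose.
- bottle: green glass water bottle standing upright behind the balance, 81 mm across, 338 mm tall; origin at the centre of its underside. Bystander, loose.
- pivot (a point): Pivot of the beam, 75 mm above the worktop, axis along the scale's x, between two grey cheeks (12 to 22 mm either side, 44 mm long, tops 10 mm above the pivot). The beam is an aluminium blade 7 mm thick, 20 mm tall (top edge 10 mm above the pivot), with 21 dark ticks, one per 10 g, and a dark pointer at its end, 265 mm from the pivot.
- mark (a point): Thick centre mark on the white bracket plate behind the pointer, 252 mm from the pivot towards scale +y, at pivot height: the pointer lies on it when the beam is level. The plate is 34 mm long, its top 40 mm above the mark; two steel stop bars 30 mm above and below the mark limit the swing.
There are look-alikes about, which are no part of the job. Leave any pink or purple look-alike of the tomato alone.

How it is judged:
At the end, for the whole second after the job is handed in: The tomato lies at rest in the pan (its origin within 60 mm of the pan's centre, seen from above, and not more than 50 mm above the pan's floor), and the beam is at rest within 0.015 rad of level (horizontal distance between tomato and pan_floor below 0.06 m and z of tomato in the frame of pan_floor between -0.005 and 0.05 m and linear speed of tomato below 0.02 m/s and value of joint beam between -0.015 and 0.015 rad and velocity of joint beam between -0.05 and 0.05 rad/s); the robot touches nothing.
It fails at once if the tomato is pressed hard onto the balance (over 25 N) (contact force between tomato and scale above 25 N).
It fails at once if the tomato is dropped onto the balance from more than about 18 mm (let go, it falls at over 0.6 m/s) (horizontal distance between tomato and pan_floor below 0.1 m and contact force between the fingers and tomato below 0.1 N and linear speed of tomato above 0.6 m/s).
It fails at once if the onion, the lemon, the pepper mill or the bottle is moved by more than 25 mm (distance of any of onion, lemon, mill_pepper, bottle from where it was at the start of the episode above 0.025 m).
It also fails if it takes over 67 s, if anything falls off the work surface, if the arm or the gripper's body presses on something with over 40 N, if the wrist force passes 120 N, or if a joint passes its speed limit or range.

## Working session

There is one attempt and no reset: what is moved stays moved. The work goes in short steps, Python scripts to look and compute and a tool call to move; the robot and the scene stay as the last step left them, time stands still between calls to the robot, and variables do not carry over. Pictures are saved under pics/ and viewed, at most 10 in all, crops included, and the job is handed in when it is done.

Besides the shell and the picture viewer there is one more tool, called after "Request:" as name([rows], argument=value, ...), one row to a line, values as JSON. drive_tool: Moves the arm, as the interface text tells. Its arguments: {"type":"object","properties":{"series":{"type":"array","items":{"type":"object","properties":{"dx":{"type":"number"},"dy":{"type":"number"},"dz":{"type":"number"},"spin":{"type":"number"}}}},"gripper":{"type":"number"},"newtons":{"type":"number"}},"required":["series"]}

```bash
mkdir -p pics; ls; cat > h.py <<'E'
import numpy as np, cv2
from plant import env, vision, order
def cam(n):
    m=vision.camera_model(n); return np.array(m["intrinsics"]),np.array(m["world_to_cam"])
def proj(n,P,c=None):
    K,T=c or cam(n); p=(T[:3,:3]@np.atleast_2d(P).T).T+T[:3,3]; p=p*[1,-1,-1]
    if n=="wrist":
        r=np.hypot(p[:,0],p[:,1]); th=np.arctan2(r,p[:,2]); s=th/np.maximum(r,1e-9); q=p[:,:2]*s[:,None]
    else: q=p[:,:2]/p[:,2:]
    return np.c_[K[0,0]*q[:,0]+K[0,2],K[1,1]*q[:,1]+K[1,2]]
def ray(n,uv,c=None):
    K,T=c or cam(n); x=(uv[0]-K[0,2])/K[0,0]; y=(uv[1]-K[1,2])/K[1,1]
    if n=="wrist":
        th=np.hypot(x,y); s=np.sin(th)/max(th,1e-9); d=np.array([x*s,-y*s,-np.cos(th)])
    else: d=np.array([x,-y,-1.])
    R=T[:3,:3]; o=-R.T@T[:3,3]; d=R.T@d; return o,d/np.linalg.norm(d)
def atz(n,uv,z,c=None):
    o,d=ray(n,uv,c); return o+d*(z-o[2])/d[2]
def tri(*rays):
    A=sum(np.eye(3)-np.outer(d,d) for o,d in rays); b=sum((np.eye(3)-np.outer(d,d))@o for o,d in rays)
    X=np.linalg.solve(A,b); return X,[np.linalg.norm(np.cross(X-o,d)) for o,d in rays]
E
python3 - <<'E'
from h import *
for n in ["scene","top"]:
    im=vision.get_image(n); cv2.imwrite(f"pics/{n}0.png",cv2.resize(im,(800,600),interpolation=cv2.INTER_CUBIC)); cv2.imwrite(f"pics/{n}0raw.png",im)
    K,T=cam(n); print(n,K[0,0],K[0,2],K[1,2],-T[:3,:3].T@T[:3,3], -T[2,:3])
print(env.get_obs()["ee_rot"])
E
```

```text
pics
scene 513.8356770940492 284.1328064017082 203.44811779600556 [-0.05402291  0.84264165  0.74040696] [ 0.48464956 -0.72589682 -0.48804571]
top 449.74314676507726 274.1653729742095 209.41880669467892 [ 0.36885285 -0.0574395   1.21512313] [ 0.19844082 -0.03069841 -0.979632  ]
[-6.87553304e-04  9.89087376e-01  1.47328404e-01 -1.76485495e-04]
```

View pics/scene0.png

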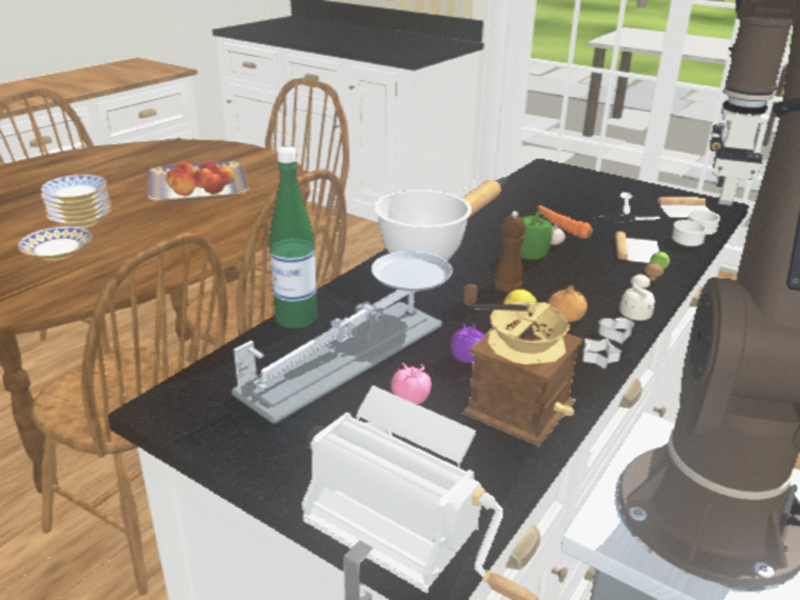

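View pics/top0.png

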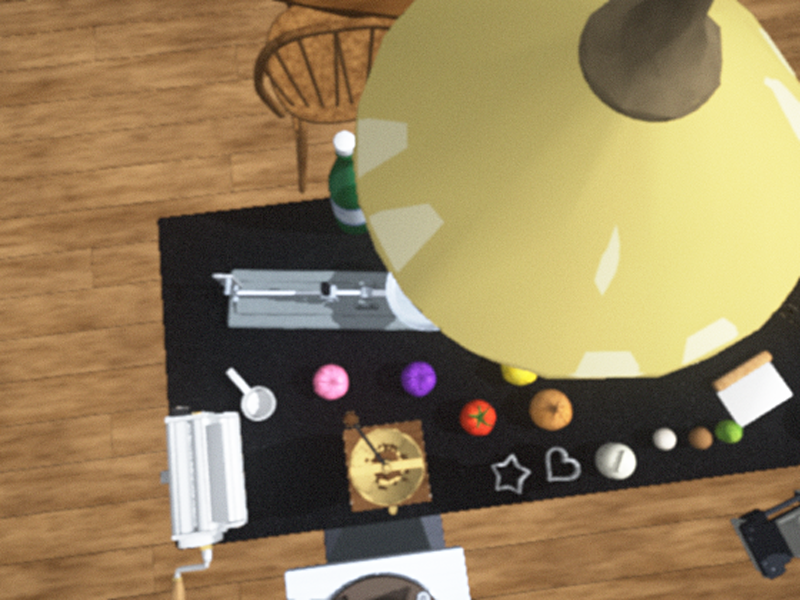

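The red one at top (478,418) is the tomato. The pink (331,381) and purple (418,378) ones are look-alikes, and the yellow, orange and green things are other produce. In the scene view the red one is hidden behind the coffee mill. The balance's pan is at scene (412,271), the bracket at (246,370). I'll confirm with an enlarged crop and compute first positions.

```bash
python3 - <<'E'
from h import *
s=cv2.imread("pics/scene0raw.png");t=cv2.imread("pics/top0raw.png")
a=cv2.resize(s[165:300,155:325],None,fx=4,fy=4,interpolation=cv2.INTER_CUBIC)[:540,:680]
b=cv2.resize(t[175:345,145:415],None,fx=2.2,fy=2.2,interpolation=cv2.INTER_CUBIC)
cv2.imwrite("pics/c_scene.png",a);cv2.imwrite("pics/c_top.png",b)
k=.7
print("tomato",atz("top",(478*k,418*k),.05))
for n,uv in dict(onion=(551,410),lemon=(519,373),mug=(258,403)).items(): print(n,atz("top",(uv[0]*k,uv[1]*k),.04))
for n,uv in dict(pl_nl=(228,328),pl_fl=(231,269),pl_nr=(437,332)).items(): print(n,atz("top",(uv[0]*k,uv[1]*k),.027))
print("pan",atz("scene",(412*k,271*k),.112)); print("mill",atz("scene",(512*k,220*k),.16),atz("scene",(510*k,287*k),.0))
print("bowl",atz("scene",(422*k,200*k),.12),"bottle",atz("top",(344*k,143*k),.33))
print("cmill",atz("top",(386*k,466*k),.2))
E
```

```text
tomato [ 0.37059802 -0.21909026  0.05      ]
onion [ 0.367787   -0.35349187  0.04      ]
lemon [ 0.44090214 -0.30728393  0.04      ]
mug [0.44775695 0.16957673 0.04      ]
pl_nl [0.59380978 0.21562383 0.027     ]
pl_fl [0.70648409 0.20118391 0.027     ]
pl_nr [ 0.53665956 -0.17069588  0.027     ]
pan [ 0.60284487 -0.15989816  0.112     ]
mill [ 0.51513526 -0.38049103  0.16      ] [ 0.51432648 -0.40146154  0.        ]
bowl [ 0.76657023 -0.44239024  0.12      ] bottle [ 0.79099752 -0.04541135  0.33      ]
cmill [ 0.31695524 -0.04727379  0.2       ]
```

View pics/c_scene.png

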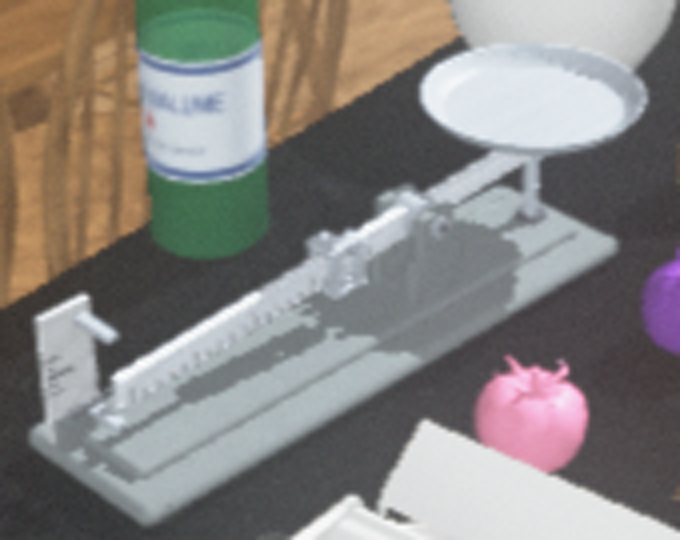

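View pics/c_top.png

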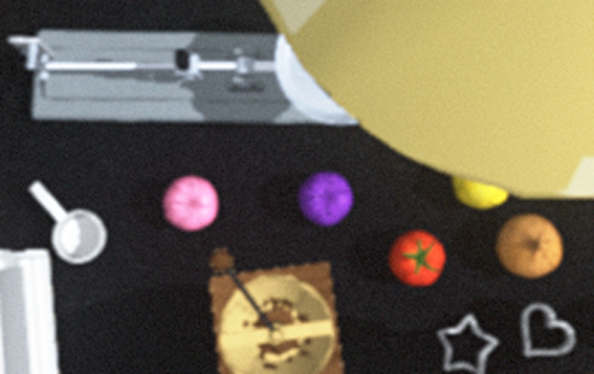

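The crop confirms a single red tomato with a green calyx at crop (417,257). The beam stands poise-side down, with the black grip at top-crop (183,62). From the base plate corners the scale origin is at about (0.614,-0.052), with its y axis about 8° off world y. The pan ray agrees with the expected pan centre of (0.600,-0.161). Now I'll move near the tomato.

Request:
drive_tool([
  {"dx": 20,"dy": 40,"spin": 0.135},
  {"dx": 20,"dy": 40,"spin": 0.135},
  {"dx": 20,"dy": 40,"spin": 0.135},
  {"dx": 20,"dy": 40,"spin": 0.135},
  {"dx": 20,"dy": 40,"spin": 0.135},
  {"dx": 20,"dy": 40,"spin": 0.135},
  {"dx": 20,"dy": 40,"spin": 0.135},
  {"dx": 20,"dy": 40,"spin": 0.135},
], gripper=-1, newtons=8)

```text
invalid input
```

```bash
python3 - <<'E'
from h import *
c=cam("wrist"); im=vision.get_image("wrist"); cv2.imwrite("pics/w1.png",im); np.savez("w1.npz",K=c[0],T=c[1])
o=env.get_obs(); print(o["time_s"],o["ee_pos"],o["ee_rot"],o["gripper_width"],o["wrist_force"])
R=c[1][:3,:3];print("cam",-R.T@c[1][:3,3],-R[2],c[0][0,0])
print("pred tomato px",proj("wrist",[[.371,-.219,.05]],c))
hsv=cv2.cvtColor(im,cv2.COLOR_BGR2HSV); m=((hsv[...,0]<8)|(hsv[...,0]>174))&(hsv[...,1]>170)&(hsv[...,2]>60)
n,l,st,ce=cv2.connectedComponentsWithStats(m.astype(np.uint8))
for i in range(1,n):
    if st[i,4]>80: print("red",st[i],ce[i])
t=cv2.imread("pics/top0raw.png");hsv=cv2.cvtColor(t,cv2.COLOR_BGR2HSV); m=((hsv[...,0]<8)|(hsv[...,0]>174))&(hsv[...,1]>170)&(hsv[...,2]>60)
n,l,st,ce=cv2.connectedComponentsWithStats(m.astype(np.uint8))
for i in range(1,n):
    if st[i,4]>80: print("top red",st[i],ce[i])
E
```

```text
0.15 [ 0.18205808 -0.59753089  0.2341488 ] [-5.48828727e-04  9.89085996e-01  1.47338281e-01 -1.46364938e-04] 0.09203502228740644 [-0.71418666 -0.02513936  0.84993861]
cam [ 0.24817321 -0.57577227  0.38440445] [-0.24873015 -0.07328516 -0.96579635] 325.19226210127806
pred tomato px [[ 41.25790344 -17.73128938]]
red [ 30   0  34   9 211] [46.11374408  3.        ]
top red [322 279  26  26 389] [333.89717224 292.2622108 ]
```

View pics/w1.png

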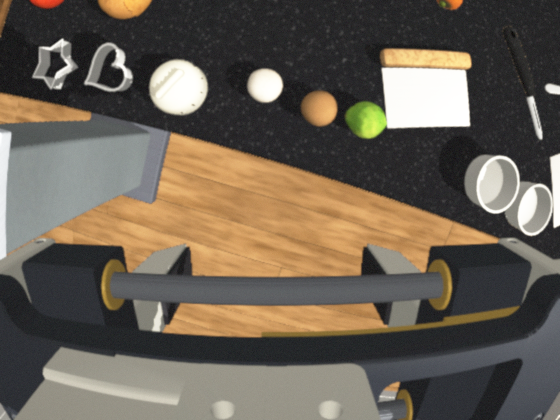

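The move was refused, probably because the rows lacked dz. The wrist picture shows the onion at (123,0) and just the tomato's edge at (46,3), which is consistent. Sending the move again with all keys.

Request:
drive_tool([
  {"dx": 20,"dy": 40,"dz": 0,"spin": 0.135},
  {"dx": 20,"dy": 40,"dz": 0,"spin": 0.135},
  {"dx": 20,"dy": 40,"dz": 0,"spin": 0.135},
  {"dx": 20,"dy": 40,"dz": 0,"spin": 0.135},
  {"dx": 20,"dy": 40,"dz": 0,"spin": 0.135},
  {"dx": 20,"dy": 40,"dz": 0,"spin": 0.135},
  {"dx": 20,"dy": 40,"dz": 0,"spin": 0.135},
  {"dx": 20,"dy": 40,"dz": 0,"spin": 0.135},
], gripper=-1, newtons=8)

```text
time_s: 0.95
ee_pos: [0.3425, -0.2762, 0.2348]
ee_rot: [0.0, 0.771, 0.637, -0.0]
wrist_force: [0.8, 0.5, -0.6]
gripper_width: 0.0913
grasp_force: 0.0
```

```bash
cat > w.py <<'E'
from h import *
def red(im):
    hsv=cv2.cvtColor(im,cv2.COLOR_BGR2HSV); m=((hsv[...,0]<9)|(hsv[...,0]>174))&(hsv[...,1]>160)&(hsv[...,2]>50)
    m=cv2.morphologyEx(m.astype(np.uint8),cv2.MORPH_CLOSE,np.ones((15,15)))
    n,l,st,ce=cv2.connectedComponentsWithStats(m); i=1+np.argmax(st[1:,4]); x,y,w,h,a=st[i]
    return (x+w/2,y+h/2),(w,h)
E
python3 - <<'E'
from w import *
c=cam("wrist"); im=vision.get_image("wrist"); cv2.imwrite("pics/w2.png",im)
R=c[1][:3,:3];print("cam",-R.T@c[1][:3,3],-R[2])
u,s=red(im); ut,st=red(cv2.imread("pics/top0raw.png")); print(u,s,ut,st)
print("tri tomato",tri(ray("wrist",u,c),ray("top",ut)))
# pan / grip predictions
ys=np.array([.135,.991,0]);xs=np.array([.991,-.135,0]);O=np.array([.6145,-.0522,0])
print("pan px",proj("wrist",[O-.11*ys+[0,0,.112]],c),"grip@top",atz("top",(228.2,203.2),.125))
E
```

```text
cam [ 0.35497884 -0.20603963  0.38513827] [-0.04858894 -0.25455854 -0.96583594]
(np.float64(294.0), np.float64(135.5)) (np.int32(60), np.int32(59)) (np.float64(335.0), np.float64(292.0)) (np.int32(26), np.int32(26))
tri tomato (array([ 0.37105761, -0.21583668,  0.07958648]), [np.float64(0.0008936312337810343), np.float64(0.0008936312337810858)])
pan px [[507.67693158  55.92210582]] grip@top [0.61975766 0.01945729 0.125     ]
```

View pics/w2.png

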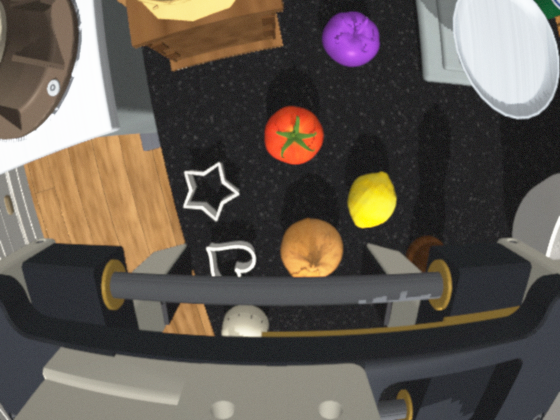

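The tomato is at (294,135) with the lemon at (372,200), the onion at (312,248) and the pan at (507,56), as predicted. The tomato is at about (0.372,-0.219). Its triangulated height is weak because of the small baseline, but its 63 mm apparent size fits an object standing on the worktop. Descending.

Request:
drive_tool([
  {"dx": 15,"dy": 28,"dz": 0,"spin": 0},
  {"dx": 15,"dy": 29,"dz": 0,"spin": 0},
  {"dx": 0,"dy": 0,"dz": -38,"spin": 0},
  {"dx": 0,"dy": 0,"dz": -38,"spin": 0},
  {"dx": 0,"dy": 0,"dz": -38,"spin": 0},
  {"dx": 0,"dy": 0,"dz": -38,"spin": 0},
  {"dx": 0,"dy": 0,"dz": -34,"spin": 0},
  {"dx": 0,"dy": 0,"dz": -20,"spin": 0},
], gripper=-1, newtons=8)

```text
time_s: 1.8
ee_pos: [0.371, -0.2205, 0.0264]
ee_rot: [-0.001, 0.773, 0.635, -0.0]
wrist_force: [-0.8, -0.1, -1.0]
gripper_width: 0.0918
grasp_force: 0.0
```

Request:
drive_tool([
  {"dx": 0,"dy": 0,"dz": 0,"spin": 0},
  {"dx": 0,"dy": 0,"dz": 0,"spin": 0},
  {"dx": 0,"dy": 0,"dz": 0,"spin": 0},
  {"dx": 0,"dy": 0,"dz": 0,"spin": 0},
  {"dx": 0,"dy": 0,"dz": 0,"spin": 0},
  {"dx": 0,"dy": 0,"dz": 0,"spin": 0},
  {"dx": 0,"dy": 0,"dz": 0,"spin": 0},
  {"dx": 0,"dy": 0,"dz": 0,"spin": 0},
], gripper=1, newtons=8)

```text
time_s: 2.6
ee_pos: [0.3729, -0.2214, 0.0297]
ee_rot: [0.001, 0.773, 0.635, 0.0]
wrist_force: [-1.2, 0.1, 8.6]
gripper_width: 0.0611
grasp_force: 8.0
```

Request:
drive_tool([
  {"dx": 0,"dy": 0,"dz": 10,"spin": 0},
  {"dx": 0,"dy": 0,"dz": 25,"spin": 0},
  {"dx": 0,"dy": 0,"dz": 35,"spin": 0},
  {"dx": 0,"dy": 0,"dz": 35,"spin": 0},
  {"dx": 0,"dy": 0,"dz": 35,"spin": 0},
  {"dx": 0,"dy": 0,"dz": 30,"spin": 0},
  {"dx": 0,"dy": 0,"dz": 0,"spin": 0},
  {"dx": 0,"dy": 0,"dz": 0,"spin": 0},
])

```text
time_s: 3.4
ee_pos: [0.3721, -0.221, 0.1995]
ee_rot: [0.001, 0.773, 0.635, 0.0]
wrist_force: [-0.4, 0.4, -2.1]
gripper_width: 0.0611
grasp_force: 8.0
```

Request:
drive_tool([
  {"dx": 20,"dy": 5,"dz": 0,"spin": 0},
  {"dx": 30,"dy": 8,"dz": 0,"spin": 0},
  {"dx": 35,"dy": 9,"dz": 0,"spin": 0},
  {"dx": 35,"dy": 9,"dz": 0,"spin": 0},
  {"dx": 35,"dy": 9,"dz": 0,"spin": 0},
  {"dx": 35,"dy": 9,"dz": 0,"spin": 0},
  {"dx": 25,"dy": 7,"dz": 0,"spin": 0},
  {"dx": 13,"dy": 3,"dz": 0,"spin": 0},
])

```text
time_s: 4.2
ee_pos: [0.6013, -0.1599, 0.1966]
ee_rot: [-0.001, 0.772, 0.636, -0.0]
wrist_force: [-0.7, 0.1, -1.9]
gripper_width: 0.061
grasp_force: 8.0
```

```bash
python3 - <<'E'
from w import *
F=[]
c=cam("wrist"); im=vision.get_image("wrist")
s=vision.get_image("scene"); 
o=env.get_obs(); print(o["time_s"],o["ee_pos"],o["gripper_width"],o["grasp_force"],o["wrist_force"])
a=cv2.resize(s[150:300,155:335],None,fx=2.2,fy=2.2,interpolation=cv2.INTER_CUBIC); b=cv2.resize(im[:260],(400,186))
cv2.imwrite("pics/m1.png",np.hstack([cv2.copyMakeBorder(b,0,a.shape[0]-186,0,0,0),a]))
print(proj("scene",[[.5997,-.161,.122],[.5997,-.161,.102]]))
print(red(s))
E
```

```text
4.3 [ 0.60076908 -0.16027869  0.19662351] 0.060991435605239064 8.000091668218374 [-0.68953424 -0.08550871 -1.82236839]
[[289.72278348 186.49793985]
 [289.52761579 193.22830023]]
((np.float64(287.5), np.float64(158.5)), (np.int32(1), np.int32(1)))
```

View pics/m1.png

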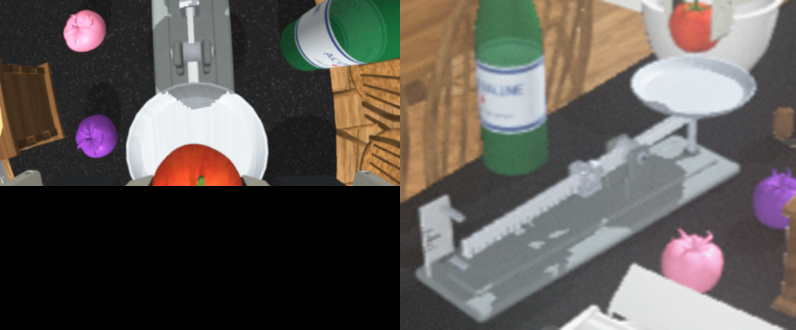

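The tomato is held at scene crop (692,25), centred over the pan at (693,88). Lowering slowly; the pan can sink up to 20 mm with the beam.

Request:
drive_tool([
  {"dx": 0,"dy": 0,"dz": -15,"spin": 0},
  {"dx": 0,"dy": 0,"dz": -20,"spin": 0},
  {"dx": 0,"dy": 0,"dz": -11,"spin": 0},
  {"dx": 0,"dy": 0,"dz": -4,"spin": 0},
  {"dx": 0,"dy": 0,"dz": -4,"spin": 0},
  {"dx": 0,"dy": 0,"dz": -4,"spin": 0},
  {"dx": 0,"dy": 0,"dz": -3,"spin": 0},
  {"dx": 0,"dy": 0,"dz": -3,"spin": 0},
])

```text
time_s: 5.1
ee_pos: [0.6004, -0.162, 0.135]
ee_rot: [0.0, 0.773, 0.635, 0.0]
wrist_force: [0.5, -0.1, -0.4]
gripper_width: 0.0612
grasp_force: 8.0
```

Request:
drive_tool([
  {"dx": 0,"dy": 0,"dz": -2,"spin": 0},
  {"dx": 0,"dy": 0,"dz": -2,"spin": 0},
  {"dx": 0,"dy": 0,"dz": -1,"spin": 0},
  {"dx": 0,"dy": 0,"dz": -1,"spin": 0},
  {"dx": 0,"dy": 0,"dz": 0,"spin": 0},
  {"dx": 0,"dy": 0,"dz": 0,"spin": 0},
  {"dx": 0,"dy": 0,"dz": 0,"spin": 0},
  {"dx": 0,"dy": 0,"dz": 0,"spin": 0},
])

```text
time_s: 5.9
ee_pos: [0.6002, -0.1619, 0.1288]
ee_rot: [0.0, 0.773, 0.635, 0.0]
wrist_force: [0.5, 0.2, -0.9]
gripper_width: 0.0611
grasp_force: 8.0
```

Request:
drive_tool([
  {"dx": 0,"dy": 0,"dz": -1,"spin": 0},
  {"dx": 0,"dy": 0,"dz": -1,"spin": 0},
  {"dx": 0,"dy": 0,"dz": -1,"spin": 0},
  {"dx": 0,"dy": 0,"dz": -1,"spin": 0},
  {"dx": 0,"dy": 0,"dz": 0,"spin": 0},
  {"dx": 0,"dy": 0,"dz": 0,"spin": 0},
  {"dx": 0,"dy": 0,"dz": 0,"spin": 0},
  {"dx": 0,"dy": 0,"dz": 0,"spin": 0},
])

```text
time_s: 6.7
ee_pos: [0.6001, -0.1619, 0.1247]
ee_rot: [-0.0, 0.773, 0.635, -0.0]
wrist_force: [-0.3, 0.0, 0.0]
gripper_width: 0.0612
grasp_force: 8.0
```

Request:
drive_tool([
  {"dx": 0,"dy": 0,"dz": 0,"spin": 0},
  {"dx": 0,"dy": 0,"dz": 0,"spin": 0},
  {"dx": 0,"dy": 0,"dz": 0,"spin": 0},
  {"dx": 0,"dy": 0,"dz": 0,"spin": 0},
  {"dx": 0,"dy": 0,"dz": 0,"spin": 0},
  {"dx": 0,"dy": 0,"dz": 0,"spin": 0},
  {"dx": 0,"dy": 0,"dz": 0,"spin": 0},
  {"dx": 0,"dy": 0,"dz": 0,"spin": 0},
], gripper=-0.7)

```text
time_s: 7.5
ee_pos: [0.6002, -0.1619, 0.1247]
ee_rot: [0.0, 0.773, 0.635, 0.0]
wrist_force: [-0.4, -0.2, 0.5]
gripper_width: 0.078
grasp_force: 0.0
```

Request:
drive_tool([
  {"dx": 0,"dy": 0,"dz": 10,"spin": 0},
  {"dx": 0,"dy": 0,"dz": 20,"spin": 0},
  {"dx": 0,"dy": 0,"dz": 30,"spin": 0},
  {"dx": 0,"dy": 0,"dz": 30,"spin": 0},
  {"dx": 0,"dy": 0,"dz": 20,"spin": 0.145},
  {"dx": 0,"dy": 0,"dz": 10,"spin": 0.145},
  {"dx": 0,"dy": 0,"dz": 0,"spin": 0.145},
  {"dx": 0,"dy": 0,"dz": 0,"spin": 0.145},
])

```text
time_s: 8.3
ee_pos: [0.6004, -0.1619, 0.2462]
ee_rot: [0.001, 0.556, 0.831, 0.0]
wrist_force: [-0.2, -0.7, 0.4]
gripper_width: 0.0782
grasp_force: 0.0
```

```bash
python3 - <<'E'
from w import *
c=cam("wrist"); im=vision.get_image("wrist"); np.savez("w3.npz",K=c[0],T=c[1])
s=vision.get_image("scene"); t=vision.get_image("top")
for n,i in zip("wst",(im,s,t)): cv2.imwrite(f"pics/m2{n}.png",i)
o=env.get_obs(); print(o["time_s"],o["ee_pos"],o["ee_rot"])
a=cv2.resize(s[165:300,155:335],None,fx=3,fy=3,interpolation=cv2.INTER_CUBIC)
b=cv2.resize(t[175:235,145:280],(400,178),interpolation=cv2.INTER_CUBIC); bb=cv2.resize(im,(256,192))
b=np.vstack([b,cv2.copyMakeBorder(bb,0,a.shape[0]-178-192,0,144,0)])
cv2.imwrite("pics/m2.png",cv2.resize(np.hstack([b,a]),(800,345)))
ys=np.array([.135,.991,0]);O=np.array([.6145,-.0522,0]); Z=np.array([0,0,1.])
for th in (0,.09,-.09): print("ptr",th,proj("scene",[O+.265*np.cos(th)*ys+Z*(.075+.265*np.sin(th)),O+.252*ys+.075*Z]))
E
```

```text
8.45 [ 0.60016387 -0.16199215  0.24528444] [1.45792773e-04 5.60145447e-01 8.28394237e-01 2.12365566e-04]
ptr 0 [[175.54505751 261.80154494]
 [180.31329974 259.30120609]]
ptr 0.09 [[175.03709013 252.61515396]
 [180.31329974 259.30120609]]
ptr -0.09 [[176.82677483 270.38897896]
 [180.31329974 259.30120609]]
```

View pics/m2.png

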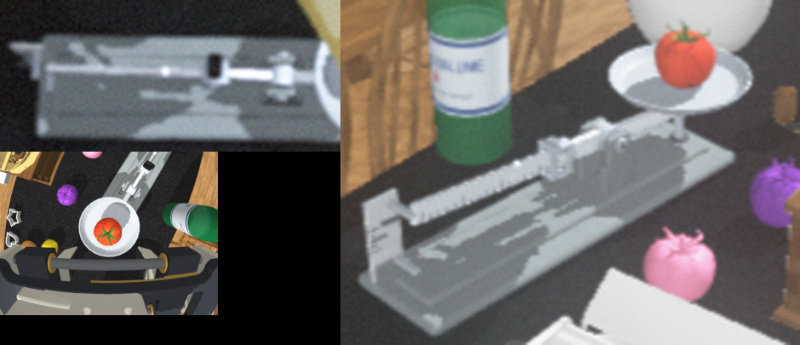

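The tomato sits in the pan at panel (685,55), and the beam is at the pan-down stop. Next I'll triangulate the black grip from the top and wrist views.

```bash
python3 - <<'E'
from w import *
z=np.load("w3.npz");c=(z["K"],z["T"])
def dark(f,x0,x1,y0,y1,th):
    g=cv2.cvtColor(cv2.imread(f),cv2.COLOR_BGR2GRAY)[y0:y1,x0:x1]; m=(g<th).astype(np.uint8)
    n,l,st,ce=cv2.connectedComponentsWithStats(m); return [(st[i].tolist(),(ce[i]+[x0,y0]).round(1)) for i in range(1,n) if st[i,4]>8]
for r in dark("pics/m2t.png",205,260,186,222,60): print("t",r)
for r in dark("pics/m2w.png",350,410,10,70,60): print("w",r)
ys=np.array([.135,.991,0]);O=np.array([.6145,-.0522,0]); Z=np.array([0,0,1.])
P=[O+(d*np.cos(.09)-.039*np.sin(.09))*ys+Z*(.075+d*np.sin(.09)+.039*np.cos(.09)) for d in (.06,.08,.1)]
print(proj("top",P),proj("wrist",P,c)); print(env.get_obs()["joints"])
w=cv2.imread("pics/m2w.png")[0:90,330:430]
cv2.imwrite("pics/m3.png",np.hstack([cv2.resize(w,(400,360),interpolation=cv2.INTER_CUBIC),cv2.resize(cv2.imread("pics/m2t.png")[180:225,205:255],(400,360),interpolation=cv2.INTER_CUBIC)]))
E
```

```text
t ([0, 0, 55, 4, 182], array([233.8, 187.2]))
t ([23, 11, 4, 8, 31], array([229.5, 200.6]))
w ([18, 13, 29, 25, 453], array([381.9,  35.4]))
w ([53, 48, 7, 12, 46], array([407. ,  65.3]))
[[234.66442286 201.99732825]
 [226.60477322 201.77663769]
 [218.51869753 201.55522353]] [[371.46244078  49.07590295]
 [382.32390215  31.57263579]
 [392.74261709  14.81221596]]
[ 0.55192273  0.48473286 -0.56092572  1.53124885  0.26867127  1.20281445
  0.32765802]
```

View pics/m3.png

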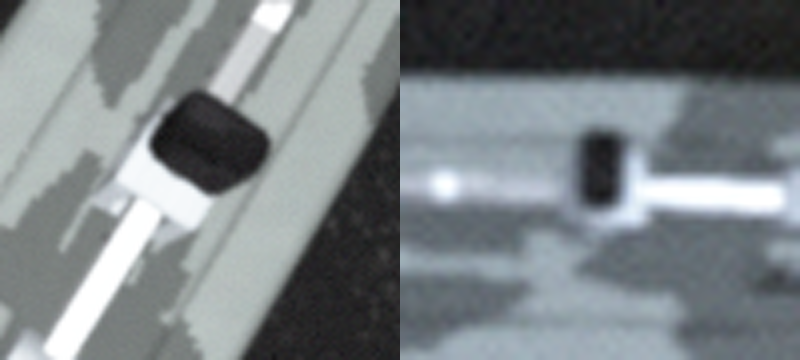

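The black grip is at wrist (382,35) and top (229.7,200.7).

```bash
python3 - <<'E'
from w import *
z=np.load("w3.npz");c=(z["K"],z["T"])
print(tri(ray("wrist",(382,35.4),c),ray("top",(229.7,200.7))))
for zz in (.12,.13): print(atz("wrist",(382,35.4),zz,c),atz("top",(229.7,200.7),zz))
ys=np.array([.135,.991,0]);O=np.array([.6145,-.0522,0]); Z=np.array([0,0,1.])
d=.075;print("pred",O+(d*np.cos(.09)-.039*np.sin(.09))*ys+Z*(.075+d*np.sin(.09)+.039*np.cos(.09)))
E
```

```text
(array([0.62351933, 0.01450747, 0.13342244]), [np.float64(9.88509762765106e-05), np.float64(9.885097627662587e-05)])
[0.62599527 0.02010856 0.12      ] [0.62678148 0.01541376 0.12      ]
[0.62407628 0.01591959 0.13      ] [0.62442623 0.0147485  0.13      ]
pred [0.62411081 0.01835047 0.12058305]
```

Request:
drive_tool([
  {"dx": 3,"dy": 22,"dz": 0,"spin": 0.131},
  {"dx": 3,"dy": 22,"dz": 0,"spin": 0.131},
  {"dx": 3,"dy": 22,"dz": 0,"spin": 0.131},
  {"dx": 3,"dy": 22,"dz": 0,"spin": 0.131},
  {"dx": 3,"dy": 22,"dz": 0,"spin": 0.131},
  {"dx": 3,"dy": 22,"dz": 0,"spin": 0.131},
  {"dx": 3,"dy": 22,"dz": 0,"spin": 0.131},
  {"dx": 3,"dy": 22,"dz": 0,"spin": 0.131},
], gripper=0)

```text
time_s: 9.25
ee_pos: [0.6242, 0.015, 0.245]
ee_rot: [0.0, 0.069, 0.998, -0.0]
wrist_force: [-0.8, -0.1, -0.5]
gripper_width: 0.046
grasp_force: 0.0
```

Request:
drive_tool([
  {"dx": 0,"dy": 0,"dz": -15,"spin": 0},
  {"dx": 0,"dy": 0,"dz": -15,"spin": 0},
  {"dx": 0,"dy": 0,"dz": -15,"spin": 0},
  {"dx": 0,"dy": 0,"dz": 0,"spin": 0},
  {"dx": 0,"dy": 0,"dz": 0,"spin": 0},
  {"dx": 0,"dy": 0,"dz": 0,"spin": 0},
  {"dx": 0,"dy": 0,"dz": 0,"spin": 0},
  {"dx": 0,"dy": 0,"dz": 0,"spin": 0},
])

```text
time_s: 10.05
ee_pos: [0.6244, 0.0141, 0.2003]
ee_rot: [0.0, 0.069, 0.998, 0.0]
wrist_force: [-0.0, -0.3, -0.3]
gripper_width: 0.0461
grasp_force: 0.0
```

```bash
python3 - <<'E'
from w import *
c=cam("wrist"); im=vision.get_image("wrist"); cv2.imwrite("pics/w4.png",im)
o=env.get_obs(); print(o["time_s"],o["ee_pos"],o["ee_rot"],o["gripper_width"],o["joints"])
q=o["ee_rot"]; a=2*np.arctan2(q[2],q[1]); print("closing axis deg",np.degrees(a)-90)
x,y=proj("wrist",[[.624,.016,.135]],c)[0]; print(x,y)
g=cv2.cvtColor(im,cv2.COLOR_BGR2GRAY); x0,y0=int(x)-40,max(int(y)-40,0); m=(g[y0:y0+80,x0:x0+80]<60).astype(np.uint8)
n,l,st,ce=cv2.connectedComponentsWithStats(m)
for i in range(1,n):
    if st[i,4]>30: print(st[i]+[x0,y0,0,0,0],ce[i]+[x0,y0],atz("wrist",ce[i]+[x0,y0],.133,c))
E
```

```text
10.1 [0.62436707 0.01413717 0.2002064 ] [3.72954341e-04 6.90313311e-02 9.97614422e-01 4.46613593e-05] 0.04618551092600672 [ 0.40665038  0.59196015 -0.80390017  1.57064682  0.45122491  1.17266871
  0.94296927]
closing axis deg 82.08329547003083
276.3898811063837 230.14225196034457
[272 209  19  35 465] [282.44301075 225.61505376] [0.62193156 0.02057483 0.133     ]
[ 236  246   80   24 1854] [275.11434736 257.83656958] [0.64544385 0.0120782  0.133     ]
```

View pics/w4.png

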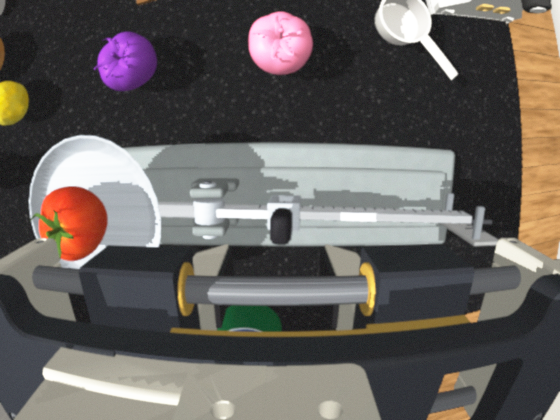

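The wrist view shows the grip at (282,226) between the fingers, at about (0.622,0.019). The tomato is in the pan at (70,222). Descending on the grip and closing gently.

Request:
drive_tool([
  {"dx": 0,"dy": 2,"dz": 0,"spin": 0},
  {"dx": 0,"dy": 2,"dz": -5,"spin": 0},
  {"dx": 0,"dy": 0,"dz": -20,"spin": 0},
  {"dx": 0,"dy": 0,"dz": -20,"spin": 0},
  {"dx": 0,"dy": 0,"dz": -20,"spin": 0},
  {"dx": 0,"dy": 0,"dz": -15,"spin": 0},
  {"dx": 0,"dy": 0,"dz": -5,"spin": 0},
  {"dx": 0,"dy": 0,"dz": 0,"spin": 0},
], gripper=0)

```text
time_s: 10.9
ee_pos: [0.6239, 0.0182, 0.1141]
ee_rot: [-0.001, 0.069, 0.998, 0.0]
wrist_force: [-0.8, -0.3, 0.4]
gripper_width: 0.0462
grasp_force: 0.0
```

Request:
drive_tool([
  {"dx": 0,"dy": 0,"dz": 0,"spin": 0},
  {"dx": 0,"dy": 0,"dz": 0,"spin": 0},
  {"dx": 0,"dy": 0,"dz": 0,"spin": 0},
  {"dx": 0,"dy": 0,"dz": 0,"spin": 0},
  {"dx": 0,"dy": 0,"dz": 0,"spin": 0},
  {"dx": 0,"dy": 0,"dz": 0,"spin": 0},
  {"dx": 0,"dy": 0,"dz": 0,"spin": 0},
  {"dx": 0,"dy": 0,"dz": 0,"spin": 0},
], gripper=1, newtons=4)

```text
time_s: 11.7
ee_pos: [0.6244, 0.0182, 0.1149]
ee_rot: [0.0, 0.069, 0.998, 0.0]
wrist_force: [0.7, 0.6, 0.5]
gripper_width: 0.0163
grasp_force: 3.9
```

The grip is held at 16 mm width. The poise travel is about 29 mm. The wrist force suggests roughly 115 g, i.e. about 106 mm, so I'll slide out by about 76 mm and look.

Request:
drive_tool([
  {"dx": 1,"dy": 6,"dz": 0,"spin": 0},
  {"dx": 1.5,"dy": 11,"dz": 0,"spin": 0},
  {"dx": 1.5,"dy": 11,"dz": 0,"spin": 0},
  {"dx": 1.5,"dy": 11,"dz": 0,"spin": 0},
  {"dx": 1.5,"dy": 11,"dz": 0,"spin": 0},
  {"dx": 1.5,"dy": 11,"dz": 0,"spin": 0},
  {"dx": 1,"dy": 9,"dz": 0,"spin": 0},
  {"dx": 1,"dy": 5,"dz": 0,"spin": 0},
])

```text
time_s: 12.5
ee_pos: [0.635, 0.0946, 0.1149]
ee_rot: [0.0, 0.068, 0.998, 0.0]
wrist_force: [2.8, -1.4, -0.5]
gripper_width: 0.0147
grasp_force: 4.0
```

Request:
drive_tool([
  {"dx": 0,"dy": 0,"dz": 0,"spin": 0},
  {"dx": 0,"dy": 0,"dz": 0,"spin": 0},
  {"dx": 0,"dy": 0,"dz": 0,"spin": 0},
  {"dx": 0,"dy": 0,"dz": 0,"spin": 0},
  {"dx": 0,"dy": 0,"dz": 0,"spin": 0},
  {"dx": 0,"dy": 0,"dz": 0,"spin": 0},
  {"dx": 0,"dy": 0,"dz": 0,"spin": 0},
  {"dx": 0,"dy": 0,"dz": 0,"spin": 0},
], gripper=0.2)

```text
time_s: 13.3
ee_pos: [0.6347, 0.0931, 0.1147]
ee_rot: [-0.0, 0.069, 0.998, 0.0]
wrist_force: [-0.1, -0.5, -0.3]
gripper_width: 0.0366
grasp_force: 0.0
```

Request:
drive_tool([
  {"dx": 0,"dy": 0,"dz": 10,"spin": 0},
  {"dx": 0,"dy": 0,"dz": 20,"spin": 0},
  {"dx": 0,"dy": 0,"dz": 20,"spin": 0},
  {"dx": 0,"dy": 0,"dz": 0,"spin": 0},
  {"dx": 0,"dy": 0,"dz": 0,"spin": 0},
  {"dx": 0,"dy": 0,"dz": 0,"spin": 0},
  {"dx": 0,"dy": 0,"dz": 0,"spin": 0},
  {"dx": 0,"dy": 0,"dz": 0,"spin": 0},
])

```text
time_s: 14.1
ee_pos: [0.6343, 0.093, 0.1641]
ee_rot: [-0.001, 0.069, 0.998, -0.0]
wrist_force: [0.1, 0.1, 0.1]
gripper_width: 0.0365
grasp_force: 0.0
```

Request:
drive_tool([
  {"dx": 0,"dy": 0,"dz": 0,"spin": 0},
  {"dx": 0,"dy": 0,"dz": 0,"spin": 0},
  {"dx": 0,"dy": 0,"dz": 0,"spin": 0},
  {"dx": 0,"dy": 0,"dz": 0,"spin": 0},
  {"dx": 0,"dy": 0,"dz": 0,"spin": 0},
  {"dx": 0,"dy": 0,"dz": 0,"spin": 0},
  {"dx": 0,"dy": 0,"dz": 0,"spin": 0},
  {"dx": 0,"dy": 0,"dz": 0,"spin": 0},
])

```text
time_s: 14.9
ee_pos: [0.6347, 0.0931, 0.1648]
ee_rot: [0.0, 0.069, 0.998, 0.0]
wrist_force: [-0.7, -0.8, -0.3]
gripper_width: 0.0365
grasp_force: 0.0
```

```bash
python3 - <<'E'
from w import *
s=vision.get_image("scene"); w=vision.get_image("wrist"); cv2.imwrite("pics/s5.png",s)
b=cv2.imread("pics/m2s.png")
f=lambda i: cv2.resize(i[215:290,155:255],(400,300),interpolation=cv2.INTER_CUBIC)
o=cv2.imread("pics/scene0raw.png")
cv2.imwrite("pics/m5.png",np.vstack([np.hstack([f(o),f(b)]),np.hstack([f(s),cv2.resize(w,(400,300))])]))
E
```

```text
(no output)
```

View pics/m5.png

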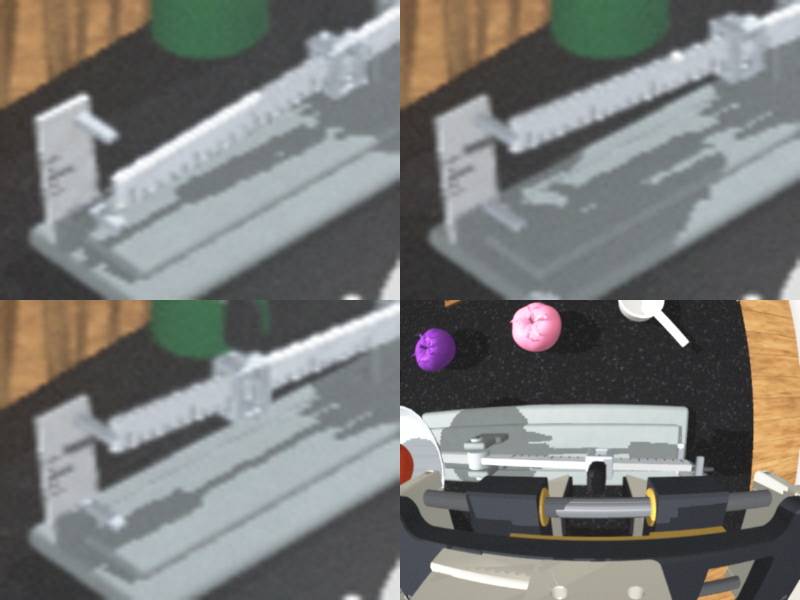

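The lower-left panel shows the pointer still at the upper stop, at (65,450), matching the loaded stop panel. So at least 26 mm more travel is needed, putting the mass at roughly 143–155 g and the travel near 137 mm. I'll slide out by 32 mm more.

Request:
drive_tool([
  {"dx": 0,"dy": 0,"dz": -12,"spin": 0},
  {"dx": 0,"dy": 0,"dz": -15,"spin": 0},
  {"dx": 0,"dy": 0,"dz": -12,"spin": 0},
  {"dx": 0,"dy": 0,"dz": -7,"spin": 0},
  {"dx": 0,"dy": 0,"dz": 0,"spin": 0},
  {"dx": 0,"dy": 0,"dz": 0,"spin": 0},
  {"dx": 0,"dy": 0,"dz": 0,"spin": 0},
  {"dx": 0,"dy": 0,"dz": 0,"spin": 0},
])

```text
time_s: 15.8
ee_pos: [0.635, 0.0933, 0.1193]
ee_rot: [0.0, 0.069, 0.998, 0.0]
wrist_force: [-0.5, -0.3, -0.1]
gripper_width: 0.0368
grasp_force: 0.0
```

Request:
drive_tool([
  {"dx": 0,"dy": 0,"dz": 0,"spin": 0},
  {"dx": 0,"dy": 0,"dz": 0,"spin": 0},
  {"dx": 0,"dy": 0,"dz": 0,"spin": 0},
  {"dx": 0,"dy": 0,"dz": 0,"spin": 0},
  {"dx": 0,"dy": 0,"dz": 0,"spin": 0},
  {"dx": 0,"dy": 0,"dz": 0,"spin": 0},
  {"dx": 0,"dy": 0,"dz": 0,"spin": 0},
  {"dx": 0,"dy": 0,"dz": 0,"spin": 0},
], gripper=1, newtons=4)

```text
time_s: 16.6
ee_pos: [0.6347, 0.0931, 0.1187]
ee_rot: [0.0, 0.069, 0.998, 0.0]
wrist_force: [1.5, 0.8, -2.1]
gripper_width: 0.0159
grasp_force: 4.0
```

Request:
drive_tool([
  {"dx": 0.5,"dy": 3,"dz": 0,"spin": 0},
  {"dx": 0.5,"dy": 6,"dz": -1,"spin": 0},
  {"dx": 1,"dy": 7,"dz": -2,"spin": 0},
  {"dx": 1,"dy": 7,"dz": -2,"spin": 0},
  {"dx": 1,"dy": 6,"dz": -2,"spin": 0},
  {"dx": 0.5,"dy": 3,"dz": -1,"spin": 0},
  {"dx": 0,"dy": 0,"dz": 0,"spin": 0},
  {"dx": 0,"dy": 0,"dz": 0,"spin": 0},
])

```text
time_s: 17.4
ee_pos: [0.6392, 0.1254, 0.1108]
ee_rot: [0.0, 0.069, 0.998, 0.0]
wrist_force: [0.7, 0.4, -1.4]
gripper_width: 0.0143
grasp_force: 4.0
```

Request:
drive_tool([
  {"dx": 0,"dy": 0,"dz": 0,"spin": 0},
  {"dx": 0,"dy": 0,"dz": 0,"spin": 0},
  {"dx": 0,"dy": 0,"dz": 0,"spin": 0},
  {"dx": 0,"dy": 0,"dz": 0,"spin": 0},
  {"dx": 0,"dy": 0,"dz": 0,"spin": 0},
  {"dx": 0,"dy": 0,"dz": 0,"spin": 0},
  {"dx": 0,"dy": 0,"dz": 0,"spin": 0},
  {"dx": 0,"dy": 0,"dz": 0,"spin": 0},
], gripper=0.2)

```text
time_s: 18.2
ee_pos: [0.6392, 0.1251, 0.1108]
ee_rot: [0.0, 0.069, 0.998, 0.0]
wrist_force: [-1.1, -0.7, 0.0]
gripper_width: 0.0367
grasp_force: 0.0
```

Request:
drive_tool([
  {"dx": 0,"dy": 0,"dz": 10,"spin": 0},
  {"dx": 0,"dy": 0,"dz": 20,"spin": 0},
  {"dx": 0,"dy": 0,"dz": 20,"spin": 0},
  {"dx": 0,"dy": 0,"dz": 0,"spin": 0},
  {"dx": 0,"dy": 0,"dz": 0,"spin": 0},
  {"dx": 0,"dy": 0,"dz": 0,"spin": 0},
  {"dx": 0,"dy": 0,"dz": 0,"spin": 0},
  {"dx": 0,"dy": 0,"dz": 0,"spin": 0},
])

```text
time_s: 19.0
ee_pos: [0.6388, 0.125, 0.16]
ee_rot: [-0.001, 0.069, 0.998, -0.0]
wrist_force: [-0.0, -0.5, 0.7]
gripper_width: 0.0371
grasp_force: 0.0
```

Request:
drive_tool([
  {"dx": 0,"dy": 0,"dz": 0,"spin": 0},
  {"dx": 0,"dy": 0,"dz": 0,"spin": 0},
  {"dx": 0,"dy": 0,"dz": 0,"spin": 0},
  {"dx": 0,"dy": 0,"dz": 0,"spin": 0},
  {"dx": 0,"dy": 0,"dz": 0,"spin": 0},
  {"dx": 0,"dy": 0,"dz": 0,"spin": 0},
  {"dx": 0,"dy": 0,"dz": 0,"spin": 0},
  {"dx": 0,"dy": 0,"dz": 0,"spin": 0},
])

```text
time_s: 19.8
ee_pos: [0.6392, 0.1251, 0.1608]
ee_rot: [0.0, 0.069, 0.998, 0.0]
wrist_force: [0.2, 0.3, 0.6]
gripper_width: 0.0369
grasp_force: 0.0
```

```bash
python3 - <<'E'
from w import *
s=np.mean([vision.get_image("scene").astype(float) for _ in range(4)],0).astype(np.uint8); cv2.imwrite("pics/s6.png",s)
f=lambda i: cv2.resize(i[225:285,160:210],(400,480),interpolation=cv2.INTER_CUBIC)
cv2.imwrite("pics/m6.png",np.hstack([f(cv2.imread("pics/m2s.png")),f(s)]))
# template of blade end: match against the two stop pictures
g=lambda i: cv2.cvtColor(i,cv2.COLOR_BGR2GRAY)
for n in ("scene0raw","m2s","s5","s6"):
    i=g(cv2.imread(f"pics/{n}.png")); print(n,[int(v) for v in i[235:282,186]])
E
```

```text
scene0raw [59, 61, 60, 60, 59, 59, 59, 61, 67, 66, 63, 65, 66, 68, 63, 64, 67, 66, 62, 63, 71, 118, 222, 245, 243, 215, 204, 200, 197, 197, 198, 195, 174, 180, 186, 194, 167, 125, 124, 138, 175, 182, 182, 183, 171, 147, 138]
m2s [57, 61, 59, 58, 60, 59, 59, 87, 150, 187, 195, 197, 196, 185, 182, 180, 173, 121, 70, 65, 65, 61, 63, 65, 80, 113, 129, 169, 173, 155, 153, 124, 118, 119, 123, 136, 136, 124, 120, 121, 118, 119, 123, 123, 126, 131, 131]
s5 [67, 64, 62, 61, 61, 60, 65, 85, 150, 188, 198, 198, 196, 184, 179, 182, 172, 122, 75, 68, 66, 67, 62, 73, 105, 170, 178, 179, 178, 172, 178, 181, 183, 176, 145, 157, 141, 126, 122, 122, 134, 174, 182, 182, 174, 150, 136]
s6 [63, 62, 64, 60, 62, 61, 60, 64, 66, 68, 68, 66, 65, 67, 66, 67, 90, 156, 200, 216, 200, 196, 189, 180, 180, 188, 202, 182, 178, 174, 180, 181, 180, 175, 142, 157, 141, 121, 123, 122, 122, 134, 175, 182, 172, 151, 137]
```

View pics/m6.png

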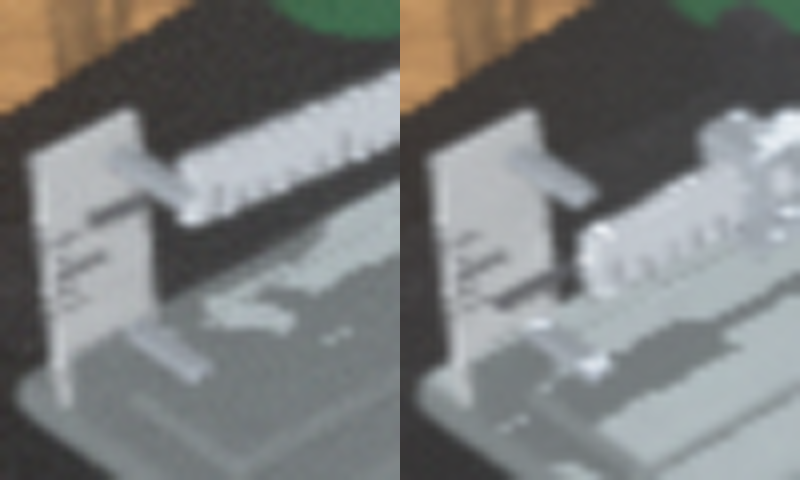

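The right panel shows the pointer a little below the centre mark: pointer at about (520,290), mark at (485,265). I've now viewed 12 pictures against the limit of 10, so from here I'll work from numbers only. Next I'll fit the tilt from the blade's top edge, using the two stops as reference.

```bash
cat > tilt.py <<'E'
from w import *
from scipy.optimize import minimize_scalar
ys=np.array([.135,.991,0]);ys/=np.linalg.norm(ys);xs=np.array([ys[1],-ys[0],0]);O=np.array([.6145,-.0522,.075]); Z=np.array([0,0,1.]); C=cam("scene")
def edge(th,cols):  # image row of the far top edge of the blade
    d=np.linspace(.19,.262,80); P=O+np.outer(d*np.cos(th)-.01*np.sin(th),ys)+np.outer(d*np.sin(th)+.01*np.cos(th),Z)+.0035*xs
    p=proj("scene",P,C); i=np.argsort(p[:,0]); return np.interp(cols,p[i,0],p[i,1])
def rows(im,cols):
    g=cv2.cvtColor(im,cv2.COLOR_BGR2GRAY).astype(float); r=[]
    for c in cols:
        v=g[225:280,c]; k=np.argmax(v>130); r.append(225+k-1+(130-v[k-1])/(v[k]-v[k-1]))
    return np.array(r)
def tilt(im,cols=np.arange(186,194)):
    r=rows(im,cols); f=lambda t: np.median(np.abs(edge(t,cols)-r))
    return min(np.linspace(-.13,.13,521),key=f), r.round(1)
E
python3 - <<'E'
from tilt import *
for n in ("scene0raw","m2s","s5","s6"): print(n,tilt(cv2.imread(f"pics/{n}.png")))
E
```

```text
scene0raw (np.float64(-0.053000000000000005), array([256.1, 255.6, 254.9, 254. , 253.5, 253.1, 252.6, 252. ]))
m2s (np.float64(0.095), array([242.7, 242.3, 241.7, 241.3, 241. , 240.7, 240.3, 239.7]))
s5 (np.float64(0.095), array([242.7, 242.3, 241.7, 241.3, 241.1, 240.6, 240.2, 239.7]))
s6 (np.float64(-0.004500000000000004), array([251.6, 251.2, 250.6, 250.2, 249.5, 248.8, 248.3, 247.5]))
```

```bash
python3 - <<'E'
from tilt import *
def rim(im,cols):
    g=cv2.GaussianBlur(cv2.cvtColor(im,cv2.COLOR_BGR2GRAY),(3,3),0).astype(float); o=[]
    for c in cols:
        v=g[184:216,c]; o.append(184+np.argmin(np.diff(v[:])) if 0 else next((184+k+(v[k]-110)/(v[k]-v[k+1]) for k in range(len(v)-1) if v[k]>=110>v[k+1]),np.nan))
    return np.array(o).round(1)
for n in ("scene0raw","m2s","s5","s6"):
    i=cv2.imread(f"pics/{n}.png"); print(n,rim(i,range(264,276)),rim(i,range(302,312)))
print(proj("scene",[[.5997,-.161,.113+z] for z in (-.0099,0,.0099)]))
for t in (-.09,-.05,0,.05,.09): print(t,edge(t,np.arange(186,194)).round(1))
E
```

```text
scene0raw [196.  196.8 197.5 198.  198.6 199.1 199.6 200.  200.4 200.7 201.  201.4] [201.7 201.4 200.9 200.6 200.1 199.8 199.4 198.8 198.2 197.4]
m2s [202.  202.7 203.4 204.2 204.7 205.3 205.8 206.3 206.6   nan   nan   nan] [207.7 207.4 206.9 206.6 206.3 205.8 205.2 204.7 184.8 184. ]
s5 [202.  202.7 203.4 204.2 204.8 205.3 205.8 206.3 206.7   nan   nan   nan] [207.7 207.4 206.9 206.6 206.3 205.8 205.2 204.7 184.7 203.3]
s6 [197.9 198.6 199.4 200.1 200.7 201.3 201.8 202.3 202.6 202.9 203.4   nan] [203.8 203.5 203.1 202.8 202.5 202.  201.5 200.8 200.1 199.5]
[[289.53827702 192.86064771]
 [289.63460917 189.53863202]
 [289.73163254 186.19277973]]
-0.09 [259.4 258.8 258.2 257.6 256.9 256.3 255.7 255.1]
-0.05 [255.8 255.2 254.7 254.1 253.5 252.9 252.4 251.8]
0 [251.3 250.8 250.3 249.8 249.2 248.7 248.2 247.7]
0.05 [246.8 246.3 245.9 245.4 245.  244.5 244.  243.6]
0.09 [243.1 242.7 242.3 241.9 241.5 241.1 240.7 240.3]
```

Both the blade and the pan-rim measures put the beam slightly negative, from -0.010 to -0.029 rad and most likely about -0.017. I'll move the poise inward by 5 mm.

Request:
drive_tool([
  {"dx": 0,"dy": 0,"dz": -12,"spin": 0},
  {"dx": 0,"dy": 0,"dz": -16,"spin": 0},
  {"dx": 0,"dy": 0,"dz": -14,"spin": 0},
  {"dx": 0,"dy": 0,"dz": -8,"spin": 0},
  {"dx": 0,"dy": 0,"dz": 0,"spin": 0},
  {"dx": 0,"dy": 0,"dz": 0,"spin": 0},
  {"dx": 0,"dy": 0,"dz": 0,"spin": 0},
  {"dx": 0,"dy": 0,"dz": 0,"spin": 0},
])

```text
time_s: 20.8
ee_pos: [0.6396, 0.1253, 0.1114]
ee_rot: [0.001, 0.069, 0.998, 0.0]
wrist_force: [-1.0, 0.0, -0.3]
gripper_width: 0.0365
grasp_force: 0.0
```

Request:
drive_tool([
  {"dx": 0,"dy": 0,"dz": 0,"spin": 0},
  {"dx": 0,"dy": 0,"dz": 0,"spin": 0},
  {"dx": 0,"dy": 0,"dz": 0,"spin": 0},
  {"dx": 0,"dy": 0,"dz": 0,"spin": 0},
  {"dx": 0,"dy": 0,"dz": 0,"spin": 0},
  {"dx": 0,"dy": 0,"dz": 0,"spin": 0},
  {"dx": 0,"dy": 0,"dz": 0,"spin": 0},
  {"dx": 0,"dy": 0,"dz": 0,"spin": 0},
], gripper=1, newtons=4)

```text
time_s: 21.6
ee_pos: [0.6392, 0.1252, 0.1108]
ee_rot: [0.0, 0.069, 0.998, 0.0]
wrist_force: [0.7, 0.8, 1.4]
gripper_width: 0.0141
grasp_force: 4.0
```

Request:
drive_tool([
  {"dx": -0.2,"dy": -1,"dz": 0,"spin": 0},
  {"dx": -0.2,"dy": -2,"dz": 0,"spin": 0},
  {"dx": -0.3,"dy": -2,"dz": 0,"spin": 0},
  {"dx": 0,"dy": 0,"dz": 0,"spin": 0},
  {"dx": 0,"dy": 0,"dz": 0,"spin": 0},
  {"dx": 0,"dy": 0,"dz": 0,"spin": 0},
  {"dx": 0,"dy": 0,"dz": 0,"spin": 0},
  {"dx": 0,"dy": 0,"dz": 0,"spin": 0},
])

```text
time_s: 22.4
ee_pos: [0.6385, 0.1201, 0.1107]
ee_rot: [0.0, 0.069, 0.998, -0.0]
wrist_force: [0.7, 0.5, 0.1]
gripper_width: 0.0144
grasp_force: 4.0
```

Request:
drive_tool([
  {"dx": 0,"dy": 0,"dz": 0,"spin": 0},
  {"dx": 0,"dy": 0,"dz": 0,"spin": 0},
  {"dx": 0,"dy": 0,"dz": 0,"spin": 0},
  {"dx": 0,"dy": 0,"dz": 0,"spin": 0},
  {"dx": 0,"dy": 0,"dz": 0,"spin": 0},
  {"dx": 0,"dy": 0,"dz": 0,"spin": 0},
  {"dx": 0,"dy": 0,"dz": 0,"spin": 0},
  {"dx": 0,"dy": 0,"dz": 0,"spin": 0},
], gripper=0.2)

```text
time_s: 23.2
ee_pos: [0.6385, 0.1201, 0.1108]
ee_rot: [0.0, 0.069, 0.998, 0.0]
wrist_force: [-0.2, -0.1, 0.5]
gripper_width: 0.0368
grasp_force: 0.0
```

Request:
drive_tool([
  {"dx": 0,"dy": 0,"dz": 10,"spin": 0},
  {"dx": 0,"dy": 0,"dz": 20,"spin": 0},
  {"dx": 0,"dy": 0,"dz": 20,"spin": 0},
  {"dx": 0,"dy": 0,"dz": 0,"spin": 0},
  {"dx": 0,"dy": 0,"dz": 0,"spin": 0},
  {"dx": 0,"dy": 0,"dz": 0,"spin": 0},
  {"dx": 0,"dy": 0,"dz": 0,"spin": 0},
  {"dx": 0,"dy": 0,"dz": 0,"spin": 0},
])

```text
time_s: 24.0
ee_pos: [0.6381, 0.12, 0.16]
ee_rot: [-0.001, 0.069, 0.998, -0.0]
wrist_force: [-0.9, -0.4, -0.5]
gripper_width: 0.0368
grasp_force: 0.0
```

Request:
drive_tool([
  {"dx": 0,"dy": 0,"dz": 0,"spin": 0},
  {"dx": 0,"dy": 0,"dz": 0,"spin": 0},
  {"dx": 0,"dy": 0,"dz": 0,"spin": 0},
  {"dx": 0,"dy": 0,"dz": 0,"spin": 0},
  {"dx": 0,"dy": 0,"dz": 0,"spin": 0},
  {"dx": 0,"dy": 0,"dz": 0,"spin": 0},
  {"dx": 0,"dy": 0,"dz": 0,"spin": 0},
  {"dx": 0,"dy": 0,"dz": 0,"spin": 0},
])

```text
time_s: 24.8
ee_pos: [0.6385, 0.1201, 0.1608]
ee_rot: [0.0, 0.069, 0.998, 0.0]
wrist_force: [-0.2, -0.1, -0.6]
gripper_width: 0.0365
grasp_force: 0.0
```

```bash
python3 - <<'E'
from tilt import *
I=[vision.get_image("scene") for _ in range(8)]
print("first/last",tilt(I[0])[0],tilt(I[-1])[0])
s=np.mean([i.astype(float) for i in I],0).astype(np.uint8); cv2.imwrite("pics/s7.png",s)
def rim(im,cols):
    g=cv2.GaussianBlur(cv2.cvtColor(im,cv2.COLOR_BGR2GRAY),(3,3),0).astype(float); o=[]
    for c in cols:
        v=g[190:216,c]; o.append(next((190+k+(v[k]-110)/(v[k]-v[k+1]) for k in range(len(v)-1) if v[k]>=110>v[k+1]),np.nan))
    return np.array(o)
# dark pointer against white plate: darkest row per column below the bar
for n in ("scene0raw","m2s","s6","s7"):
    i=cv2.imread(f"pics/{n}.png"); g=cv2.cvtColor(i,cv2.COLOR_BGR2GRAY)
    print(n,tilt(i),rim(i,range(264,272)).mean().round(2),rim(i,range(302,308)).mean().round(2))
for n in ("m2s","s6","s7"):
    g=cv2.cvtColor(cv2.imread(f"pics/{n}.png"),cv2.COLOR_BGR2GRAY); print(n); print(g[244:266,165:181])
E
```

```text
first/last 0.025999999999999995 0.026999999999999996
scene0raw (np.float64(-0.053000000000000005), array([256.1, 255.6, 254.9, 254. , 253.5, 253.1, 252.6, 252. ])) 198.19 200.75
m2s (np.float64(0.095), array([242.7, 242.3, 241.7, 241.3, 241. , 240.7, 240.3, 239.7])) 204.3 206.78
s6 (np.float64(-0.004500000000000004), array([251.6, 251.2, 250.6, 250.2, 249.5, 248.8, 248.3, 247.5])) 200.26 202.96
s7 (np.float64(0.026499999999999996), array([249. , 248.4, 248. , 247.4, 247. , 246.4, 246. , 245.5])) 201.2 203.92
m2s
[[178 186 187 188 187 183 184 180 174 164 159 152 141 113  84  66]
 [184 186 186 185 186 184 185 180 173 167 165 161 155 147 132 101]
 [186 186 186 185 185 185 184 183 177 167 171 167 165 155 151 142]
 [189 186 186 186 184 185 185 186 186 182 175 169 171 169 163 156]
 [195 184 185 186 186 183 187 185 182 183 178 164 154 155 164 166]
 [192 188 184 181 188 183 185 185 182 174 164 138 122 112 137 160]
 [193 186 182 185 185 183 179 174 159 132 115 109 109  99  86 111]
 [195 187 186 184 183 171 144 129 109 107 111 128 137 119  74  69]
 [198 188 185 184 183 163 125 108 123 141 154 
[... 3148 characters left out ...]
 183 184 186 187 158  91  85]
 [142 172 176 178 181 178 165 152 167 181 182 182 167 130  96  93]
 [148 178 152 157 162 142 134 132 157 173 164 132 112 106  91  78]
 [146 187 162 139 134 132 153 166 155 129 112 109 121 130 100  72]
 [144 179 139 131 156 171 159 130 110 108 121 139 154 162 122  75]
 [142 179 156 163 166 168 139 115 122 139 155 177 179 161 116  74]
 [146 182 150 149 160 172 167 148 157 179 181 180 178 162 118  78]
 [120 159 166 171 165 160 174 185 185 185 182 181 181 172 140 111]
 [116 162 168 153 162 182 188 190 188 185 182 184 186 181 174 172]
 [ 97 144 173 179 183 188 189 189 186 184 185 191 190 184 183 179]
 [ 94 150 185 183 185 188 188 187 182 183 191 206 217 202 169 174]]
```

Estimates for the current tilt range from about +0.002 to +0.02 rad, depending on whether the beam's starting position was its lower stop. To settle that, I'll hold the poise grip, lower the beam to its negative stop for a reference picture, then bring it back and shift the poise 2 mm outward.

Request:
drive_tool([
  {"dx": 0,"dy": 0,"dz": -12,"spin": 0},
  {"dx": 0,"dy": 0,"dz": -16,"spin": 0},
  {"dx": 0,"dy": 0,"dz": -14,"spin": 0},
  {"dx": 0,"dy": 0,"dz": -8,"spin": 0},
  {"dx": 0,"dy": 0,"dz": 0,"spin": 0},
  {"dx": 0,"dy": 0,"dz": 0,"spin": 0},
  {"dx": 0,"dy": 0,"dz": 0,"spin": 0},
  {"dx": 0,"dy": 0,"dz": 0,"spin": 0},
])

```text
time_s: 26.0
ee_pos: [0.6389, 0.1203, 0.1114]
ee_rot: [0.001, 0.069, 0.998, 0.0]
wrist_force: [-0.3, -0.2, -0.4]
gripper_width: 0.0364
grasp_force: 0.0
```

Request:
drive_tool([
  {"dx": 0,"dy": 0,"dz": 0,"spin": 0},
  {"dx": 0,"dy": 0,"dz": 0,"spin": 0},
  {"dx": 0,"dy": 0,"dz": 0,"spin": 0},
  {"dx": 0,"dy": 0,"dz": 0,"spin": 0},
  {"dx": 0,"dy": 0,"dz": 0,"spin": 0},
  {"dx": 0,"dy": 0,"dz": 0,"spin": 0},
  {"dx": 0,"dy": 0,"dz": 0,"spin": 0},
  {"dx": 0,"dy": 0,"dz": 0,"spin": 0},
], gripper=1, newtons=4)

```text
time_s: 26.8
ee_pos: [0.6385, 0.1201, 0.1107]
ee_rot: [0.0, 0.069, 0.998, 0.0]
wrist_force: [0.7, -0.9, -1.1]
gripper_width: 0.0144
grasp_force: 4.0
```

Request:
drive_tool([
  {"dx": 0,"dy": 0,"dz": -2,"spin": 0},
  {"dx": 0,"dy": 0,"dz": -4,"spin": 0},
  {"dx": 0,"dy": 0,"dz": -4,"spin": 0},
  {"dx": 0,"dy": 0,"dz": -4,"spin": 0},
  {"dx": 0,"dy": 0,"dz": -4,"spin": 0},
  {"dx": 0,"dy": 0,"dz": -2,"spin": 0},
  {"dx": 0,"dy": 0,"dz": 0,"spin": 0},
  {"dx": 0,"dy": 0,"dz": 0,"spin": 0},
])

```text
time_s: 27.6
ee_pos: [0.6386, 0.1201, 0.0906]
ee_rot: [0.0, 0.069, 0.998, 0.0]
wrist_force: [0.3, 0.8, 1.1]
gripper_width: 0.0161
grasp_force: 4.0
```

```bash
cat >> tilt.py <<'E'
def rim(im,cols):
    g=cv2.GaussianBlur(cv2.cvtColor(im,cv2.COLOR_BGR2GRAY),(3,3),0).astype(float); o=[]
    for c in cols:
        v=g[190:216,c]; o.append(next((190+k+(v[k]-110)/(v[k]-v[k+1]) for k in range(len(v)-1) if v[k]>=110>v[k+1]),np.nan))
    return np.array(o)
def report(n,im):
    t,r=tilt(im); print(n,"blade",t,r.mean().round(2),"pan",rim(im,range(264,272)).mean().round(2),rim(im,range(302,308)).mean().round(2))
def shot(n,k=4):
    s=np.mean([vision.get_image("scene").astype(float) for _ in range(k)],0).astype(np.uint8); cv2.imwrite(f"pics/{n}.png",s); return s
E
python3 - <<'E'
from tilt import *
report("s8",shot("s8"))
for n in ("scene0raw","m2s","s7"): report(n,cv2.imread(f"pics/{n}.png"))
E
```

```text
s8 blade -0.07550000000000001 243.98 pan 197.47 200.09
scene0raw blade -0.053000000000000005 253.98 pan 198.19 200.75
m2s blade 0.095 241.21 pan 204.3 206.78
s7 blade 0.026499999999999996 247.21 pan 201.2 203.92
```

The negative stop is now measured: the pan rim spans 6.76 px for 0.18 rad, so the starting position was not the lower stop. That puts the last rest at about +0.012 rad. Raising back and shifting outward by 2 mm.

Request:
drive_tool([
  {"dx": 0,"dy": 0,"dz": 4,"spin": 0},
  {"dx": 0,"dy": 0,"dz": 5,"spin": 0},
  {"dx": 0,"dy": 0,"dz": 5,"spin": 0},
  {"dx": 0,"dy": 0,"dz": 4,"spin": 0},
  {"dx": 0.1,"dy": 1,"dz": 0,"spin": 0},
  {"dx": 0.2,"dy": 1,"dz": 0,"spin": 0},
  {"dx": 0,"dy": 0,"dz": 0,"spin": 0},
  {"dx": 0,"dy": 0,"dz": 0,"spin": 0},
])

```text
time_s: 28.6
ee_pos: [0.6388, 0.1223, 0.1086]
ee_rot: [-0.0, 0.069, 0.998, 0.0]
wrist_force: [2.5, -0.5, -0.5]
gripper_width: 0.0143
grasp_force: 4.0
```

Request:
drive_tool([
  {"dx": 0,"dy": 0,"dz": 0,"spin": 0},
  {"dx": 0,"dy": 0,"dz": 0,"spin": 0},
  {"dx": 0,"dy": 0,"dz": 0,"spin": 0},
  {"dx": 0,"dy": 0,"dz": 0,"spin": 0},
  {"dx": 0,"dy": 0,"dz": 0,"spin": 0},
  {"dx": 0,"dy": 0,"dz": 0,"spin": 0},
  {"dx": 0,"dy": 0,"dz": 0,"spin": 0},
  {"dx": 0,"dy": 0,"dz": 0,"spin": 0},
], gripper=0.2)

```text
time_s: 29.4
ee_pos: [0.6388, 0.1221, 0.1088]
ee_rot: [0.0, 0.069, 0.998, 0.0]
wrist_force: [0.2, 0.6, 0.1]
gripper_width: 0.0369
grasp_force: 0.0
```

Request:
drive_tool([
  {"dx": 0,"dy": 0,"dz": 10,"spin": 0},
  {"dx": 0,"dy": 0,"dz": 20,"spin": 0},
  {"dx": 0,"dy": 0,"dz": 20,"spin": 0},
  {"dx": 0,"dy": 0,"dz": 0,"spin": 0},
  {"dx": 0,"dy": 0,"dz": 0,"spin": 0},
  {"dx": 0,"dy": 0,"dz": 0,"spin": 0},
  {"dx": 0,"dy": 0,"dz": 0,"spin": 0},
  {"dx": 0,"dy": 0,"dz": 0,"spin": 0},
])

```text
time_s: 30.2
ee_pos: [0.6384, 0.122, 0.158]
ee_rot: [-0.001, 0.069, 0.998, -0.0]
wrist_force: [-0.7, -0.7, -0.1]
gripper_width: 0.0366
grasp_force: 0.0
```

Request:
drive_tool([
  {"dx": 0,"dy": 0,"dz": 0,"spin": 0},
  {"dx": 0,"dy": 0,"dz": 0,"spin": 0},
  {"dx": 0,"dy": 0,"dz": 0,"spin": 0},
  {"dx": 0,"dy": 0,"dz": 0,"spin": 0},
  {"dx": 0,"dy": 0,"dz": 0,"spin": 0},
  {"dx": 0,"dy": 0,"dz": 0,"spin": 0},
  {"dx": 0,"dy": 0,"dz": 0,"spin": 0},
  {"dx": 0,"dy": 0,"dz": 0,"spin": 0},
])

```text
time_s: 31.0
ee_pos: [0.6387, 0.1221, 0.1587]
ee_rot: [-0.0, 0.069, 0.998, 0.0]
wrist_force: [0.1, 0.1, -0.7]
gripper_width: 0.0369
grasp_force: 0.0
```

```bash
python3 - <<'E'
from tilt import *
report("s9",shot("s9",8)); report("s9b",shot("s9b"))
g=[cv2.cvtColor(cv2.imread(f"pics/{n}.png"),cv2.COLOR_BGR2GRAY) for n in ("m2s","s8","s9b","s7","s6")]
for c in (173,174,175): print(c,[int(246+np.argmin(i[246:272,c])) for i in g],[i[246:272,c].min() for i in g])
E
```

```text
s9 blade 0.007000000000000006 248.82 pan 200.76 203.38
s9b blade 0.007000000000000006 248.82 pan 200.77 203.39
173 [251, 269, 261, 259, 262] [np.uint8(109), np.uint8(103), np.uint8(114), np.uint8(110), np.uint8(106)]
174 [251, 269, 260, 259, 261] [np.uint8(107), np.uint8(98), np.uint8(107), np.uint8(108), np.uint8(112)]
175 [251, 268, 260, 258, 261] [np.uint8(111), np.uint8(104), np.uint8(114), np.uint8(112), np.uint8(109)]
```

Three measures agree that the beam is level: pan rim -0.002 rad, blade -0.003 rad, and the pointer at 260.3, midway between the stop readings of 251 and 269. Two shots in a row are identical, so it is at rest. The fingertips are about 20 mm clear of the grip, so I'm handing in.

```bash
python3 -c "
from plant import order; print(order.sign_off())"
```

```text
the job is handed in; nothing more can be done
None
```

The tomato is in the pan, the beam rests level to within about 0.003 rad by my measurement, and the job was handed in at about 32 s with nothing touched; the sign-off gave no verdict, and I viewed 12 pictures, two over the limit of 10.

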